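# Heft the shut tins and pull out the one with the silver

## Task

One of the four look-alike shut tins on the sloping stand still holds the silver and is clearly the heaviest; the tins cannot be opened and look the same. Going along from the robot's left to its right, lift each tin right up out of its seat, clear of the dividers, hold it a moment to feel its weight and set it back in its own seat before taking the next, then gently stand the heavy one upright on the floor of the steel tray, leaving the other three in their seats. Leave the tools and other things on the bench and in the tray where they lie.

Things in the scene. Friction and masses are not known exactly. Their poses are not given: they have to be found in the camera images.
- stand: Fixed wooden stand, 308 mm wide (own y), 130 deep: four seats in a row on a board sloping up and away from the robot at 30 degrees. Origin: underside centre, on the bench; z up, y to the robot's left. Seats are 64 mm wide between 6 mm dividers standing 28 mm off the board; a lip 10 mm high and thick along the lower edge stops the tins (2 mm below them; lower a tin a few mm up the slope so as not to catch on it); up the slope 80 mm of board is bare.
- tin_1: The first (leftmost) tin: shut metal tin 44 mm (own x, up the slope) by 58 (own y, along the row) by 60 high (own z), lid fixed and flush. Origin: centre of its underside. Starts in its seat, leaning 30 degrees towards the robot. 12 mm to the next tin: grip it across its 44 mm. A loose lump inside may shift 2 mm. A light tin weighs 95 to 140 g, the heavy one 310 to 460 g; any may be the heavy one.
- tin_2: The second tin: shut metal tin 44 mm (own x, up the slope) by 58 (own y, along the row) by 60 high (own z), lid fixed and flush. Origin: centre of its underside. Starts in its seat, leaning 30 degrees towards the robot. 12 mm to the next tin: grip it across its 44 mm. A loose lump inside may shift 2 mm. A light tin weighs 95 to 140 g, the heavy one 310 to 460 g; any may be the heavy one.
- tin_3: The third tin: shut metal tin 44 mm (own x, up the slope) by 58 (own y, along the row) by 60 high (own z), lid fixed and flush. Origin: centre of its underside. Starts in its seat, leaning 30 degrees towards the robot. 12 mm to the next tin: grip it across its 44 mm. A loose lump inside may shift 2 mm. A light tin weighs 95 to 140 g, the heavy one 310 to 460 g; any may be the heavy one.
- tin_4: The fourth (rightmost) tin: shut metal tin 44 mm (own x, up the slope) by 58 (own y, along the row) by 60 high (own z), lid fixed and flush. Origin: centre of its underside. Starts in its seat, leaning 30 degrees towards the robot. 12 mm to the next tin: grip it across its 44 mm. A loose lump inside may shift 2 mm. A light tin weighs 95 to 140 g, the heavy one 310 to 460 g; any may be the heavy one.
- seat_1 (a point): Seat of the first (leftmost) tin: the point on the sloping board where the centre of the tin's underside rests; own z square to the board (30 degrees from vertical, leaning towards the robot), own x up the slope, own y along the row to the robot's left.
- seat_2 (a point): Seat of the second tin: the point on the sloping board where the centre of the tin's underside rests; own z square to the board (30 degrees from vertical, leaning towards the robot), own x up the slope, own y along the row to the robot's left.
- seat_3 (a point): Seat of the third tin: the point on the sloping board where the centre of the tin's underside rests; own z square to the board (30 degrees from vertical, leaning towards the robot), own x up the slope, own y along the row to the robot's left.
- seat_4 (a point): Seat of the fourth (rightmost) tin: the point on the sloping board where the centre of the tin's underside rests; own z square to the board (30 degrees from vertical, leaning towards the robot), own x up the slope, own y along the row to the robot's left.
- tray: Fixed open stainless tray lying flat, 320 mm (own x) by 220 mm (own y), walls 4 mm thick and 22 mm high, floor 4 mm thick. Origin: underside centre. The pliers and the hand file lie in the half at its own -x, nearer the robot.
- tray_clear (a point): Centre of the clear part of the tray's floor (60 mm from the tray's centre along its own +x, on the floor's upper face); nothing lies within 80 mm of it.
- pliers: Red-handled pliers lying in the tray, about 150 x 60 x 12 mm. Origin: underside near the middle; own x along them to the jaws. Not to be disturbed.
- flat_file: Hand file with a wooden handle lying in the tray, about 155 x 17 x 17 mm. Origin: underside near the middle; own x along it to the tip. Not to be disturbed.
- hammer: Small hammer lying on the bench left of the stand, 240 mm long, under 35 mm high. Own x along the handle to the head. Not to be disturbed.
- ring_clamp: Wooden ring clamp lying on the bench in front of the stand, 140 x 25 x 22 mm. Origin: underside centre; own x along it. Not to be disturbed.
- jar: Glass jar with a metal lid, 56 mm across, 65 high, behind the stand. Origin: underside centre. Not to be disturbed.
- bench_block: Steel bench block 65 x 65 x 19 mm, between the stand and the tray, nearer the robot. Origin: underside centre. Not to be disturbed.
There are look-alikes about, which are no part of the job. Leave any brown or red look-alike of the tin_1 alone.

How it is judged:
By the outcome, as a careful person would: the job done as asked, in the order asked, and still so for the second after the job is handed in, with the robot touching nothing.
It also fails if it takes over 72 s, if anything falls off the work surface, if the arm or the gripper's body presses on something with over 40 N, if the wrist force passes 120 N, or if a joint passes its speed limit or range.

## Robot

A 6-joint arm with a two-finger parallel gripper is mounted at the origin on the work surface. World frame = base frame: x ahead of the robot, y to its left, z up, the work surface at z = 0. Lengths are in mm, angles in rad, forces in N, time in s.
With the tool pointing down it reaches from about 250 to 725 mm from the base axis. Payload 4 kg.
Tool frame: the origin (TCP) lies at the very end of the fingers, on their centre line; the grasp point (between the pads) lies 19 mm behind it; z points along the fingers, y is the line along which they close (so a half turn about z gives the same grasp; the last joint's range is limited). The gripper opens to 85 mm and grips with 20 to 120 N. Pads are 22 mm wide; open, the fingers measure 114 mm over their backs; the gripper's body (76 mm by 85 mm) begins 54 mm behind the grasp point. The pads swing forward as they close: fully open they stand 13 mm farther back than shut.
Start: joints at [1.273, 0.241, 0.005, 1.335, 0, 1.571], TCP at [146.707, 477.992, 210.506] pointing down, gripper open.
Joint ranges: [-2.72, 2.72], [-1.05, 1.87], [-1.09, 1.28], [-1.99, 2.15], [-1.42, 1.44], [-3.14, 3.14]. Speed limits (rad/s): [2.79, 2.79, 3.14, 3.14, 3.14, 3.14].

## Interface

Orientations are given as [roll, pitch, yaw] about the fixed x, y, z axes, in that order (R = Rz(yaw) Ry(pitch) Rx(roll)).
In Python, from station import arm gives the robot as it stands. Calls block until the motion is done:
- arm.goto(position, orientation): joint-space move of the TCP to a pose.
- arm.move_l(position, attitude=None, velocity=150): straight line of the TCP; attitude=None keeps the orientation; velocity is the mean speed in mm/s.
- arm.movej(angles): joint-space move.
- arm.move_gripper(opening, force=None): finger opening in mm; force is the grip in N (None keeps the last); returns when the fingers have stopped.
- arm.wait(seconds).
- arm.ik(position, orientation): joint angles nearest the present ones, or None.
- arm.sense(): the state.
- arm.camera(name): name is "scene" or "top" or "wrist"; returns a dict with "pixels" (400x640x3 uint8, red, green, blue), "fovy" (degrees; the focal length in pixels is half the picture's height over the tangent of half this angle, whatever the lens; pixels are square), "cx", "cy" (the principal point, pixels), "view" (4x4, takes a point from world to camera coordinates). Camera axes: x right, y up, looking along -z (the intrinsics and any distortion apply to the point x, -y, -z); pixel columns grow to the right and rows downward; lengths in mm; the calibration is good to about 2 mm. A picture is of the moment at which its call begins. There is no depth.
A pose or a line that the arm cannot do raises arm.Unreachable and nothing moves.
- arm.hand_in(): hands the job in; it is judged then, once.
The state is a dict: "time": time; "q": joint angles; "qvel": joint speeds; "joint_efforts": joint torques, N m; "tcp_pos": TCP position; "orientation": TCP orientation; "ft_force": force on the tool from outside, world axes, zero at the start; "moment": the same for the moment, N m; "opening": finger opening in mm; "grasp_force": force on a finger pad.
Only numpy, scipy, OpenCV 4.12 (cv2) and the standard library are available. Lean on these libraries where they do the work, as an engineer would, in place of code of your own. Each camera call takes 0.05 s, during which the arm holds its last target. There are 200 camera calls.

## Working session

There is one attempt and no reset: what is moved stays moved. The work goes in short steps, each a Python script; the robot and the scene stay as the last script left them, time stands still between calls to the robot, and variables do not carry over. Pictures are saved under pics/ and viewed, at most 10 in all, crops included, and the job is handed in when it is done.

```bash
mkdir -p pics; ls
python3 - <<'E'
from station import arm
import cv2,numpy as np
for n in("scene","top"):
    c=arm.camera(n); cv2.imwrite(f"pics/{n}1.png",c["pixels"][:,:,::-1]); print(n,{k:(np.round(v,3).tolist() if k!="pixels" else 0) for k,v in c.items()})
print(arm.sense())
E
```

```text
pics
scene {'pixels': 0, 'fovy': 48.181, 'cx': 317.3, 'cy': 196.993, 'view': [[0.059, 0.998, 0.003, -130.388], [-0.73, 0.041, 0.682, 377.134], [0.68, -0.043, 0.732, -1722.253], [0.0, 0.0, 0.0, 1.0]]}
top {'pixels': 0, 'fovy': 45.135, 'cx': 314.354, 'cy': 198.778, 'view': [[0.023, -1.0, 0.004, 69.379], [0.989, 0.024, 0.148, -574.683], [-0.148, 0.0, 0.989, -1312.438], [0.0, 0.0, 0.0, 1.0]]}
{'time': 0.1, 'q': array([ 1.27302607e+00,  2.41371315e-01,  3.87915382e-03,  1.33522396e+00,
       -8.06834553e-06,  1.57083176e+00]), 'qvel': array([ 1.04976380e-05, -2.67930287e-03,  3.22050203e-03, -2.11313659e-04,
        6.75526605e-04, -2.01431498e-04]), 'joint_efforts': array([ 5.51769390e-04, -3.73138225e+01,  2.53009915e+01,  1.09062635e-02,
        2.16191012e-05,  7.45945066e-07]), 'tcp_pos': array([146.51941483, 477.41658355, 209.69292485]), 'orientation': array([-3.13967286e+00,  8.13634602e-06,  2.84378699e+00]), 'ft_force': array([-0.47223782,  0.0306614 ,  0.01127538]), 'moment': array([ 0.02467995, -0.01897988, -0.04425414]), 'grasp_force': 0.0, 'opening': 85.38885470565445}
```

View pics/top1.png

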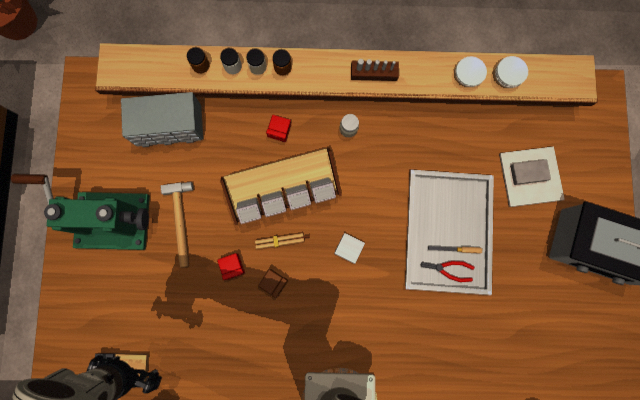

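View pics/scene1.png

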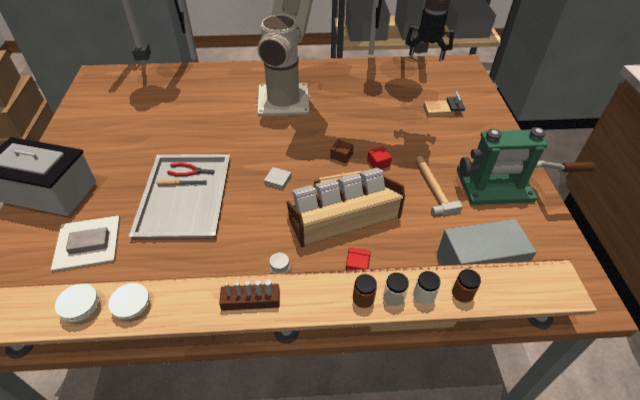

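The top view shows the stand at about (281,183). It holds four silver tins, at (248,207), (273,203), (298,197) and (323,190). The look-alikes to leave are red at (278,127) and (231,265), and brown at (273,282). The tray is at (450,232). I choose the four silver tins in the stand.

```bash
cat > h.py <<'E'
from station import arm
import cv2,numpy as np
from scipy.spatial.transform import Rotation as Ro
def ray(c,u,v):
    f=200/np.tan(np.radians(c["fovy"]/2)); V=np.array(c["view"]); R=V[:3,:3]
    return -R.T@V[:3,3], R.T@np.array([(u-c["cx"])/f,-(v-c["cy"])/f,-1])
def onz(c,u,v,z):
    o,d=ray(c,u,v); return o+d*(z-o[2])/d[2]
def proj(c,p):
    f=200/np.tan(np.radians(c["fovy"]/2)); V=np.array(c["view"]); q=V[:3,:3]@p+V[:3,3]
    return np.array([c["cx"]-f*q[0]/q[2],c["cy"]+f*q[1]/q[2]])
def tri(obs):
    A=0;b=0
    for c,u,v in obs:
        o,d=ray(c,u,v);d/=np.linalg.norm(d);P=np.eye(3)-np.outer(d,d);A=A+P;b=b+P@o
    x=np.linalg.solve(A,b);return x
def shot(n,name):
    c=arm.camera(n);cv2.imwrite(f"pics/{name}.png",c["pixels"][:,:,::-1]);return c
def frame(yaw,tilt=np.pi/6):   # columns: up-slope, along row left, board normal
    return (Ro.from_euler("z",yaw)*Ro.from_euler("y",-tilt)).as_matrix()
def tool(yaw,tilt=np.pi/6,flip=1):
    F=frame(yaw,tilt); y=F[:,0]*flip; z=-F[:,2]
    return Ro.from_matrix(np.c_[np.cross(y,z),y,z]).as_euler("xyz")
E
python3 - <<'E'
from h import *
c=arm.camera("top")
for n,u,v,z in [("t1",248,207,70),("t4",323,190,70),("trayA",408,171,22),("trayB",494,173,22),("trayC",491,294,22),("trayD",406,290,22),("jar",349,125,65),("hammer",178,187,30)]: print(n,onz(c,u,v,z).round())
t1,t4=onz(c,248,207,70),onz(c,323,190,70); d=t1-t4; yaw=np.arctan2(-d[0],d[1]); print(np.degrees(yaw),np.linalg.norm(d))
m=(t1+t4)/2; F=frame(yaw)
for flip in(1,-1):
  for L in(0,150,200,250,300):
    print(flip,L,arm.ik(m+F[:,2]*L,tool(yaw,flip=flip)))
E
```

```text
t1 [542. 265.  70.]
t4 [594.  60.  70.]
trayA [ 664. -185.   22.]
trayB [ 664. -434.   22.]
trayC [ 320. -414.   22.]
trayD [ 326. -178.   22.]
jar [783. -10.  65.]
hammer [599. 472.  30.]
14.3072120466818 211.80500736374086
1 0 [ 0.28914986  0.21998948 -0.61005979  0.21748511 -0.01971712  1.60495845]
1 150 [ 0.29751655 -0.10843283 -0.55696764  0.59915765 -0.02389747  1.61220767]
1 200 [ 0.30115351 -0.19829609 -0.51006657  0.73600014 -0.02571427  1.61535931]
1 250 [ 0.30538877 -0.27502261 -0.45002052  0.87287098 -0.02782962  1.61902979]
1 300 [ 0.310383   -0.33784008 -0.37772569  1.00810912 -0.03032356  1.62335857]
-1 0 [ 0.28914986  0.21998948 -0.61005979  0.21748511 -0.01971712 -1.53663421]
-1 150 [ 0.29751655 -0.10843283 -0.55696764  0.59915765 -0.02389747 -1.52938499]
-1 200 [ 0.30115351 -0.19829609 -0.51006657  0.73600014 -0.02571427 -1.52623334]
-1 250 [ 0.30538877 -0.27502261 -0.45002052  0.87287098 -0.02782962 -1.52256287]
-1 300 [ 0.310383   -0.33784008 -0.37772569  1.00810912 -0.03032356 -1.51823408]
```

Run:
```python
from h import *
yaw=np.radians(14.3);F=frame(yaw);m=np.array([568,162,70.])
import pickle
cs=[]
for i,(a,b) in enumerate([(0,50),(0,-50)]):
    arm.goto(m+F[:,2]*220+F[:,0]*a+F[:,1]*b,tool(yaw)); arm.wait(.3)
    cs.append(shot("wrist",f"w{i}"))
    print([proj(cs[-1],m+F[:,1]*k).round() for k in(105,35,-35,-105)])
pickle.dump(cs,open("cs.pkl","wb")); s=arm.sense(); print(s["time"],s["ft_force"],s["tcp_pos"])
cv2.imwrite("pics/w01.png",cv2.resize(cv2.vconcat([cv2.imread("pics/w0.png"),cv2.imread("pics/w1.png")]),(480,600)))
```

```text
[array([318., 112.]), array([318., 176.]), array([318., 233.]), array([318., 285.])]
[array([318.,   6.]), array([318.,  83.]), array([318., 150.]), array([318., 210.])]
2.8667 [-0.12537541  0.04659573 -0.18556001] [473.59693167  87.32020723 260.52867849]
```

View pics/w01.png

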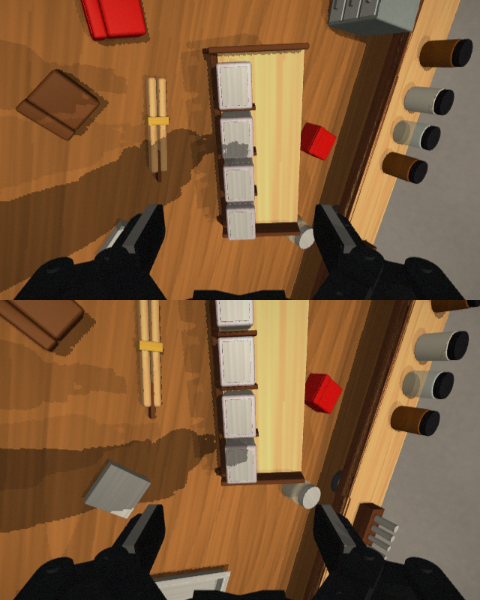

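View pics/w0.png

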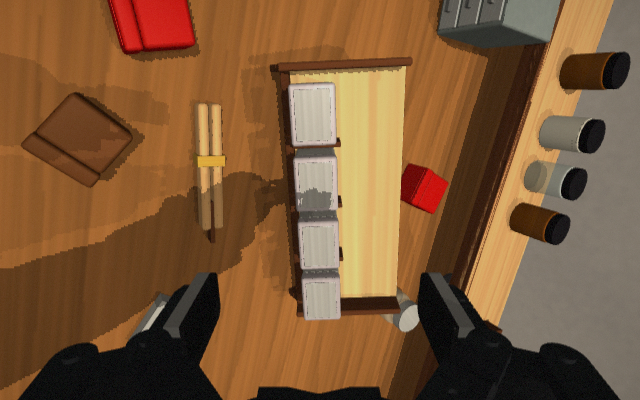

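w0 shows four silver lids, centred at about (313,115), (316,180), (319,243) and (322,298). The dark divider ends and the pale bare board are to their right. w1 shows tins 2 to 4 at (315,80), (319,155) and (320,217). I'll zoom in on both pictures to get the corners.

Run:
```python
import cv2
a=cv2.imread("pics/w0.png")[55:335,265:425];b=cv2.imread("pics/w1.png")[0:280,265:425]
k=cv2.resize(cv2.hconcat([a,b]),None,fx=2.1,fy=2.1,interpolation=cv2.INTER_CUBIC)
cv2.imwrite("pics/z.png",k);print(k.shape)
# edges: low-saturation mask row/col profile
for n in("w0","w1"):
    im=cv2.imread(f"pics/{n}.png");hs=cv2.cvtColor(im,cv2.COLOR_BGR2HSV)
    m=((hs[...,1]<60)&(hs[...,2]>70)).astype("uint8")*255; m[:,:280]=0;m[:,350:]=0
    m=cv2.morphologyEx(m,cv2.MORPH_OPEN,cv2.getStructuringElement(0,(3,3)))
    for r in range(0,330,6):
        x=m[r].nonzero()[0]
        if len(x)>20: print(n,r,x.min(),x.max(),int(hs[r,300:330,2].mean()),end=" | ")
    print()
```

```text
(588, 672, 3)
w0 84 290 334 171 | w0 90 288 334 202 | w0 96 289 334 204 | w0 102 289 334 202 | w0 108 289 335 201 | w0 114 290 335 199 | w0 120 290 335 197 | w0 126 291 335 195 | w0 132 291 335 194 | w0 138 291 335 193 | w0 144 292 330 164 | w0 150 298 333 83 | w0 156 295 335 96 | w0 162 293 336 192 | w0 168 294 336 190 | w0 174 294 336 189 | w0 180 294 336 188 | w0 186 295 336 187 | w0 192 295 337 130 | w0 198 296 337 117 | w0 204 296 337 113 | w0 210 297 335 110 | w0 216 300 336 87 | w0 222 298 337 157 | w0 228 298 337 184 | w0 234 298 338 183 | w0 240 299 338 184 | w0 246 299 338 182 | w0 252 299 338 181 | w0 258 300 338 178 | w0 264 300 338 176 | w0 270 303 337 82 | w0 276 302 338 87 | w0 282 301 339 159 | w0 288 302 339 172 | w0 294 302 339 168 | w0 300 303 339 168 | w0 306 303 340 164 | w0 312 304 340 163 | w0 318 305 338 183 | 
w1 0 287 337 205 | w1 6 287 337 205 | w1 12 288 337 206 | w1 18 288 337 207 | w1 24 289 337 207 | w1 30 289 337 212 | w1 54 291 338 202 | w1 60 291 338 209 | w1 66 291 338 208 | w1 72 292 338 206 | w1 78 292 338 205 | w1 84 292 338 203 | w1 90 293 338 202 | w1 96 293 338 201 | w1 102 294 339 200 | w1 108 294 339 199 | w1 114 295 327 117 | w1 126 299 338 95 | w1 132 295 339 194 | w1 138 296 339 194 | w1 144 296 339 194 | w1 150 297 340 191 | w1 156 297 340 189 | w1 162 297 340 189 | w1 168 298 340 187 | w1 174 298 340 188 | w1 180 299 340 194 | w1 186 306 338 79 | w1 192 302 339 75 | w1 198 300 340 125 | w1 204 300 341 112 | w1 210 301 341 112 | w1 216 301 341 124 | w1 222 301 341 174 | w1 228 302 341 173 | w1 234 302 341 173 | w1 240 302 341 170 |
```

View pics/z.png

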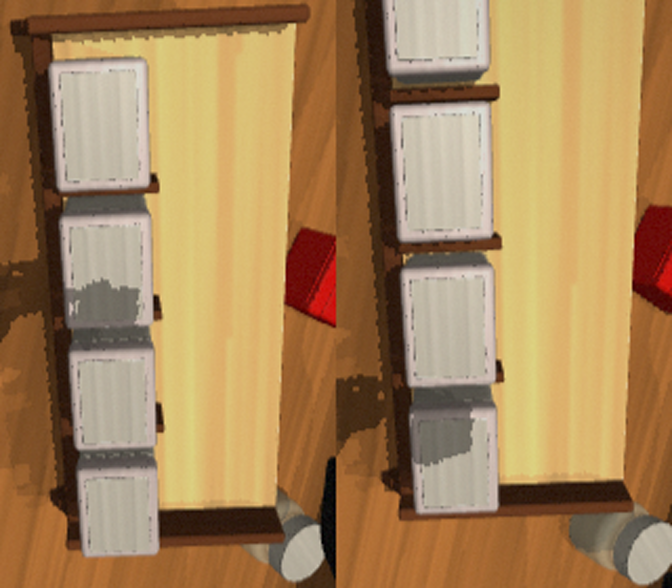

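Run:
```python
from h import *
import pickle
a,b=pickle.load(open("cs.pkl","rb"))
W0={2:[(315,156),(317.2,210.2)],3:[(317.7,220.2),(319.8,268.8)],4:[(320.3,277.4),(322.6,319.8)]}
W1={2:[(314.5,48.1),(317,115.2)],3:[(317,125.2),(320,183.3)],4:[(320.3,191.4),(322.5,243.8)]}
P={}
for t in W0:
    e=[tri([(a,*p),(b,*q)]) for p,q in zip(W0[t],W1[t])]
    P[t]=np.mean(e,0); print(t,P[t].round(1),"len",np.linalg.norm(e[0]-e[1]).round(1))
d=P[2]-P[4];yaw=np.arctan2(-d[0],d[1]);print(np.degrees(yaw),np.linalg.norm(d))
F=frame(yaw)
for t in P: print(t,(F.T@P[t]).round(1))
# widths on lid plane via w0/w1
n=F[:,2];h=np.mean([n@P[t] for t in P]);
def onp(c,u,v):
    o,d=ray(c,u,v);return o+d*(h-n@o)/(n@d)
for c,l,r,v in[(a,290,335.5,114),(a,294.5,337,180),(a,299,338.8,243),(b,292.5,339,81),(b,297,340.5,154),(b,301.3,341.8,217)]:
    L,R=F.T@onp(c,l,v),F.T@onp(c,r,v);print((R-L).round(1),((R+L)/2).round(1))
print("t1 edges",[(F.T@onp(a,u,v)).round(1) for u,v in[(311.5,82.6),(313.8,146)]])
# stand right/left dividers, bottom of stand: far edge of board top corners etc
top=arm.camera("top")
print([proj(top,P[t]).round() for t in P])
```

```text
2 [542.2 191.5  96.1] len 60.4
3 [559.7 125.4 100.7] len 58.9
4 [577.4  60.7 105.1] len 63.4
15.065368276566659 135.71201707699817
2 [ 544.6   44.  -203.4]
3 [ 546.6  -24.4 -199.4]
4 [ 549.1  -91.5 -195.7]
[43.7 -0.4  0. ] [ 542.3  115.2 -199.5]
[43.5 -0.4 -0. ] [ 544.4   49.4 -199.5]
[43.4 -0.4  0. ] [ 546.9  -21.9 -199.5]
[43.5 -0.4 -0. ] [ 544.6   45.7 -199.5]
[43.5 -0.4  0. ] [ 546.7  -23.3 -199.5]
[43.1 -0.4 -0. ] [ 549.1  -91.1 -199.5]
t1 edges [array([ 541.6,  143.8, -199.5]), array([ 542.9,   84.3, -199.5])]
[array([274., 206.]), array([299., 200.]), array([323., 194.])]
```

Run:
```python
from h import *
import pickle,json
a,b=pickle.load(open("cs.pkl","rb"))
C={1:[(a,312.7,114.3)],2:[(a,316.1,183.1),(b,315.7,81.6)],3:[(a,318.8,244.5),(b,318.5,154.2)],4:[(a,321.5,298.6),(b,321.4,217.6)]}
# lid-centre pixel: perspective midpoint by intersection instead of mean is within 1 px
yaw=np.radians(15); p2=np.array([559.7,125.4,98.2])
for k in range(8):
    F=frame(yaw);n=F[:,2];h=n@p2
    P={}
    for t in C:
        q=[]
        for c,u,v in C[t]:
            o,d=ray(c,u,v);q.append(o+d*(h-n@o)/(n@d))
        P[t]=np.mean(q,0)
    L=np.array([F.T@P[t] for t in(1,2,3,4)])
    s=np.polyfit(L[:,1],L[:,0],1)[0]; yaw-=s/np.cos(np.pi/6)*.9
print(np.degrees(yaw),L.round(1).tolist())
x=L[:,0].mean(); y0=L[:,1].mean()
y=L[:,1]*.5+.5*(y0+np.array([105,35,-35,-105]))
seat=[(F@np.array([x,yy,L[0,2]-60])).tolist() for yy in y]
print(np.round(seat,1))
json.dump(dict(yaw=yaw,seat=seat),open("seat.json","w"))
p=np.array(seat[0])+F[:,2]*115
print(arm.ik(p,tool(yaw)))
arm.goto(p,tool(yaw));arm.wait(.3);c=shot("wrist","near1")
for hh in(60,):
  for dx,dy in((-22,-29),(-22,29),(22,29),(22,-29)):
    q=tuple(int(v) for v in proj(c,np.array(seat[0])+F@np.array([dx,dy,hh])))
    im=cv2.imread("pics/near1.png");cv2.circle(im,q,3,(0,255,0),-1);cv2.imwrite("pics/near1.png",im)
s=arm.sense();print(s["time"],s["ft_force"])
```

```text
17.195886342493655 [[545.7, 93.7, -200.8], [545.7, 24.2, -200.8], [545.5, -45.6, -200.8], [545.7, -115.6, -200.8]]
[[548.2 268.   46.9]
 [568.9 201.4  46.9]
 [589.5 134.6  46.9]
 [610.2  67.7  46.9]]
[ 0.54050685  0.03997744 -0.57041066  0.44934931 -0.11931977  1.77997271]
4.0833 [-0.26879843  0.03931536  0.00513368]
```

View pics/near1.png

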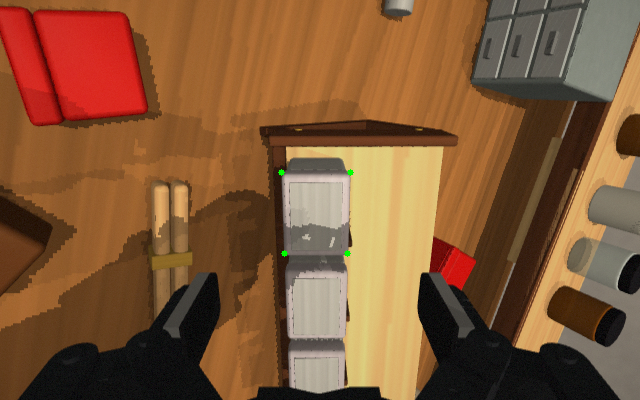

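The close look shows tin 1's lid at (283–349, 170–253), within about 1–2 mm of the prediction, so I go for the grasp.

```bash
cat > cyc.py <<'E'
from h import *
import json
J=json.load(open("seat.json"));yaw=J["yaw"];F=frame(yaw);ORI=tool(yaw);n=F[:,2]
H=20
def at(i,x=0,z=0): return np.array(J["seat"][i-1])+F@np.array([x,0,z])
def fn(): return float(np.mean([arm.sense()["ft_force"] for _ in range(3)],0)@n)
def avg():
    f=[]
    for _ in range(8): f.append(arm.sense()["ft_force"]);arm.wait(.03)
    return np.mean(f,0)
def grab(i,lift=80):
    arm.goto(at(i,0,105),ORI);arm.move_l(at(i,0,H+4),velocity=150)
    for z in (H+2,H):
        arm.move_l(at(i,0,z),velocity=40)
    f0=avg(); arm.move_gripper(30,force=45); s=arm.sense()
    print("tin",i,"open",s["opening"],"grip",s["grasp_force"],"ft",f0.round(1),s["ft_force"].round(1))
    arm.move_l(at(i,3,H+5),velocity=50); arm.move_l(at(i,3,H+lift),velocity=120); arm.wait(.5)
    w=avg();arm.wait(.3);s=arm.sense();print(" lifted ft",w.round(2),"t",s["time"],"open",s["opening"])
    return w
def setback(i):
    arm.move_l(at(i,3,H+6),velocity=120);arm.wait(.15);f0=fn();z=H+6
    while z>H-3:
        z-=1;arm.move_l(at(i,3,z),velocity=25);f=fn()
        if f-f0>4:break
    print(" set z",z,"df",round(f-f0,1))
    arm.move_gripper(85);arm.wait(.1);arm.move_l(at(i,0,105),velocity=150)
    print(" free",avg().round(2),arm.sense()["time"])
E
python3 - <<'E'
from cyc import *
grab(1);shot("scene","l1")
E
```

```text
tin 1 open 43.41193769379883 grip 45.66686153411865 ft [-0.3 -0.3  0. ] [-3.1 -0.4  2.6]
 lifted ft [ 0.2  -0.11 -1.27] t 8.3667 open 42.87973411425257
```

Run:
```python
from cyc import *
setback(1);shot("wrist","after1")
```

```text
set z 19 df 15.4
 free [-0.26  0.18 -0.34] 12.6667
```

View pics/after1.png

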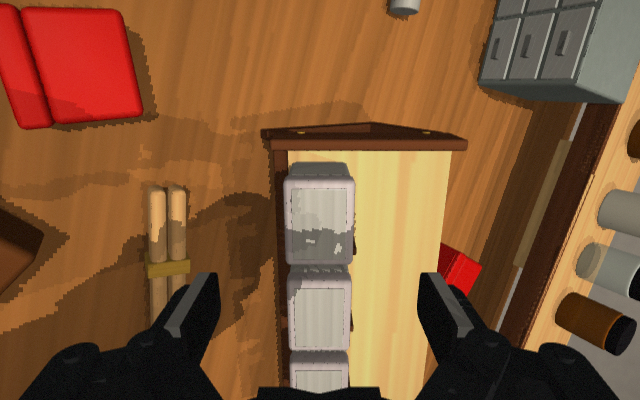

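Tin 1 is back in its seat, with its lid at (285–353, 176–265). I carry on with tins 2 to 4.

```bash
sed -i 's/H+6),velocity=120);arm.wait(.15);f0=fn();z=H+6/H+3),velocity=120);arm.wait(.15);f0=fn();z=H+3/; s/z-=1;/z-=.6;/; s/f-f0>4/f-f0>3/' cyc.py
python3 - <<'E'
from cyc import *
grab(2);setback(2);shot("wrist","after2")
E
```

```text
tin 2 open 43.11887044752445 grip 45.59147894382477 ft [ 0.  -0.3 -0.3] [-1.7 -0.9  2.9]
 lifted ft [ 0.23 -0.2  -4.1 ] t 17.125 open 43.348243377569354
 set z 19.999999999999993 df 4.2
 free [-0.18  0.21  0.01] 20.8917
```

Run:
```python
from cyc import *
grab(3);setback(3);grab(4);setback(4)
arm.goto(at(3,0,220),ORI)
arm.wait(.2);shot("wrist","after4");t=shot("top","top2")
im=cv2.resize(t["pixels"][:,:,::-1][140:310,390:510],None,fx=3.4,fy=3.4,interpolation=cv2.INTER_CUBIC)
b=cv2.resize(cv2.imread("pics/after4.png"),(480,300));print(im.shape)
k=np.zeros((600,800,3),"uint8");k[:578,:im.shape[1]]=im[:578];k[:250,410:800]=cv2.resize(b,(390,250));cv2.imwrite("pics/chk.png",k)
```

```text
tin 3 open 43.196401286080906 grip 45.652064234018326 ft [-0.2  0.   0. ] [-3.1 -1.8  2.9]
 lifted ft [-0.16 -0.15 -1.13] t 25.3583 open 43.245616079870196
 set z 19.999999999999993 df 4.3
 free [-0.26  0.15  0.1 ] 29.125
tin 4 open 43.02046786919673 grip 45.64613074064255 ft [ 0.  -0.1 -0.2] [-2.1 -0.3  1.9]
 lifted ft [ 0.24  0.06 -0.8 ] t 33.5417 open 43.08913690746149
 set z 19.999999999999993 df 3.4
 free [ 0.09  0.17 -0.32] 37.3083
(578, 408, 3)
```

View pics/chk.png

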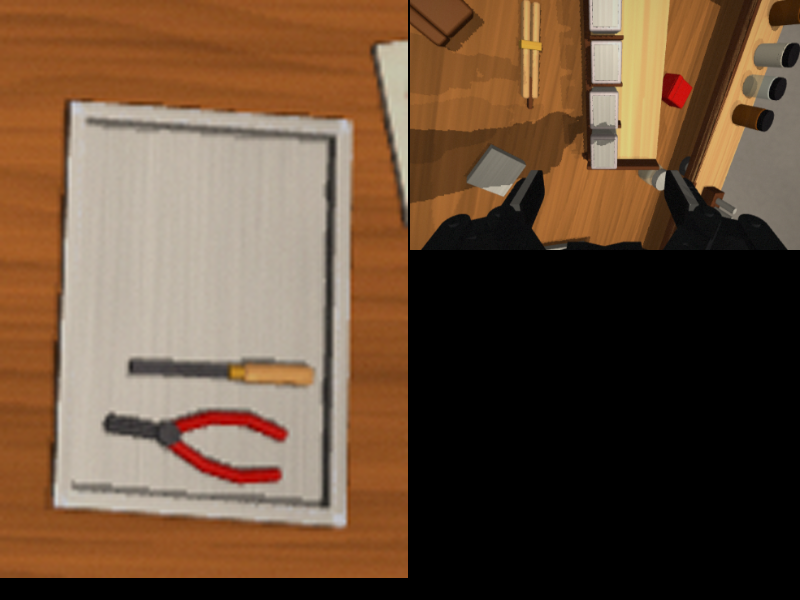

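All four tins are in their seats, and tin 2 is clearly the heavy one (4.1 N against about 1 N for the others). The tray rim corners in the top view are (410,170), (493.5,175), (491.5,294) and (406,289), and its far half is empty.

Run:
```python
from cyc import *
c=arm.camera("top")
A,B,C,D=[onz(c,u,v,22)[:2] for u,v in((410,169.7),(493.5,175.3),(491.5,294.4),(405.9,289.1))]
print("sides",[np.linalg.norm(p).round() for p in(A-D,B-C,A-B,D-C)])
x=(A-D)+(B-C);ty=np.arctan2(x[1],x[0]);m=(A+B+C+D)/4;g=m+60*x/np.linalg.norm(x)
print("tray",m.round(),np.degrees(ty).round(1),"clear",g.round())
O=tool(ty,0);T=lambda z:np.array([g[0],g[1],z])
print(arm.ik(T(200),O),arm.ik(T(22),O))
w=grab(2)
assert w[2]<-2.5
p=arm.sense()["tcp_pos"];arm.move_l(p+[0,0,70],velocity=200)
arm.goto(T(170),O);arm.wait(.2);print(arm.sense()["opening"],arm.sense()["time"])
arm.move_l(T(34),velocity=130);arm.wait(.2);f0=arm.sense()["ft_force"][2];z=34
while z>15:
    z-=.8;arm.move_l(T(z),velocity=25);f=arm.sense()["ft_force"][2]
    if f-f0>2:break
print("set",z,f-f0);arm.wait(.1)
arm.move_gripper(85);arm.wait(.1);arm.move_l(T(170),velocity=130);arm.wait(.2)
shot("wrist","end");c=shot("top","top3");s=arm.sense();print(s["time"],s["ft_force"])
k=np.zeros((400,800,3),"uint8");k[:,:]=0
k[:,:640]=cv2.imread("pics/end.png");cv2.imwrite("pics/fin.png",np.vstack([cv2.resize(k[:,:640],(480,300)),cv2.resize(cv2.imread("pics/top3.png"),(480,300))]))
```

```text
sides [np.float64(340.0), np.float64(338.0), np.float64(241.0), np.float64(238.0)]
tray [ 493. -304.] -2.5 clear [ 553. -307.]
[-0.5067664   0.51560417  0.38210285  1.43729501  0.          1.10804149] [-0.5067664   0.63034434  0.09877354  1.03922553  0.          1.10804149]
tin 2 open 42.955669153602 grip 45.787619948387146 ft [-0.2  0.  -0.2] [-1.2 -0.8  2.4]
 lifted ft [ 0.27  0.06 -4.17] t 42.8833 open 42.95731281984165
43.07598641648611 45.375
set 20.399999999999995 9.663287703938195
53.3167 [ 0.47650261 -0.01097968  0.27727005]
```

View pics/fin.png

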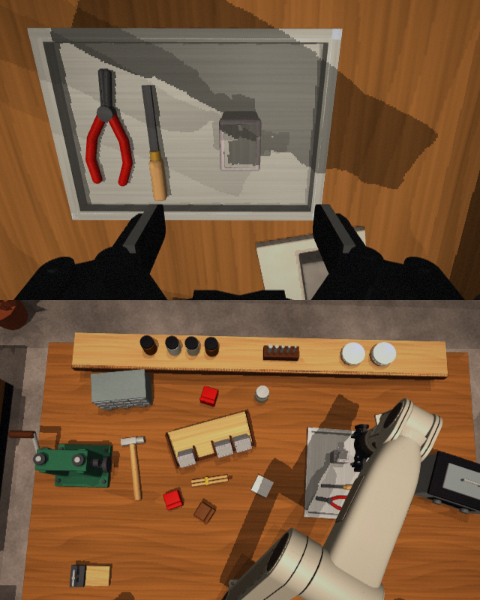

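The tin stands upright in the clear half of the tray, at about (240,140) in the wrist view. The tools there are undisturbed and the other three tins are in their seats.

```bash
python3 -c "
from station import arm
print(arm.hand_in())"
```

```text
the job is handed in; nothing more can be done
None
```

The job is handed in at about 53 s on the robot's clock: I lifted and weighed all four tins from left to right, and the heavy one, tin 2 (about 420 g), now stands upright on the clear part of the tray floor, with the other three back in their seats.

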